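Fold down the hold-down flap and shut the sample case

TASK

The grey sample case stands open with its metal hold-down flap upright. Using only pushes of the fingertips, fold the flap down flat over the three vials first, then swing the cover fully shut over it. Push the flap and the cover on their outer faces, do not pinch them or touch the padding on their inner faces; leave the vials in their wells and the other things on the worktop where they are.

Things in the scene. Friction and masses are not known exactly. Their poses are not given: they have to be found in the camera images.
- case: Grey plastic sample transport case, fixed to the worktop. Base 140 mm along its x, 160 mm along its y, rim 70 mm high, walls 4 mm; shut it is 86 mm high. Origin: centre of its underside, z up. The cover hinges on the rim at +x (x = +70 mm, z = 70 mm); the flap hinges just inside the opposite wall (x = -58 mm, z = 64 mm). Both hinge axes run along y. +x points left of the robot, or left and ahead.
- cover (a joint): Hinge angle of the cover in rad: 0 = shut on the rim, grows as it opens up and outwards; starts at 1.85 to 2.1 (leaning out past upright), stop at 2.2. A stiff friction hinge: the cover stays where it is left and must be pushed all the way down; about 2 to 4 N near the free edge moves it.
- cover_hinge (a point): Middle of the cover's hinge axis. The cover (140 x 160 mm, 16 mm deep shallow tray) extends 140 mm from it towards its free edge. Dark rubber padding (112 x 132 x 3 mm) covers most of its inner face; fingers must not touch it.
- cover_edge (a point): Middle of the cover's free edge, on its outer face. The outer face lies 16 mm to the outside of the plane through the hinge axis; shut, it is the level top of the case at 86 mm, and this point is 140 mm from the hinge in -x of the case.
- flap (a joint): Hinge angle of the flap in rad: 0 = folded flat over the vials, grows as it rises; starts at 1.35 to 1.7 (about upright), stop at 1.9. A stiff friction hinge: the flap stays where it is left; about 1.5 to 3 N near its free edge moves it.
- flap_hinge (a point): Middle of the flap's hinge axis. The flap is a 3 mm aluminium plate, 130 mm wide along the hinge, reaching 80 mm from the axis. Dark rubber padding (56 x 114 x 3 mm) covers most of its inner face, the one towards the vials and the cover; fingers must not touch it.
- flap_edge (a point): Middle of the flap's free edge, on its outer face (the face that looks up when the flap is folded down and away from the cover when upright). Outer face 1.5 mm off the plane through the axis; folded flat this point is 80 mm from the hinge in +x of the case, 65.5 mm high, inside the rim.
- timer: Bench timer, 58 x 62 x 14 mm, loose, bystander; origin under its centre.
- test_cassette: Flat pale test cassette, 55 x 100 x 11 mm, loose, bystander; origin under its centre.
- cell_dish: Round dish, 64 mm across, 24 mm high, loose, bystander; origin under its centre.
- red_roll: Upright red cylinder, 38 mm across, 72 mm high, loose, bystander; origin under its centre.
- dropper: Dropper bottle with pointed cap, 26 mm across, 78 mm high, loose, bystander; origin under its centre.
- vial_1: Small capped bottle, 22 mm across, 50 mm high, standing loose in one of the three wells under the flap (top 56 mm above the worktop); leave it alone. Origin under its centre.
- vial_2: Small capped bottle, 22 mm across, 50 mm high, standing loose in one of the three wells under the flap (top 56 mm above the worktop); leave it alone. Origin under its centre.
- vial_3: Small capped bottle, 22 mm across, 50 mm high, standing loose in one of the three wells under the flap (top 56 mm above the worktop); leave it alone. Origin under its centre.

How it is judged (in metres and radians):
On the way, in this order (a step that is already met when the one before it is completed fails the run):
1. the flap is folded flat while the cover is still open (value of joint flap below 0.06 rad and value of joint cover above 1.2 rad), for 0.2 s.
2. the cover is shut over the folded flap (value of joint flap below 0.06 rad and value of joint cover below 0.05 rad), for 0.2 s.
At the end, for the whole second after the job is handed in: Flap folded flat (within 0.06 rad), cover fully shut (within 0.05 rad), the three vials still in their wells (all of step 2 and not (distance of vial_1 from where it was at the start of the episode above 0.02 m) and not (distance of vial_2 from where it was at the start of the episode above 0.02 m) and not (distance of vial_3 from where it was at the start of the episode above 0.02 m)); the robot touches nothing.
It fails at once if the cover is swung down before the flap is folded (value of joint cover below 1.1 rad and value of joint flap above 0.3 rad).
It fails at once if the fingers touch the padding on the inner face of flap or cover (taking hold of it) (contact force between the fingers and flap_c2 above 0.5 N or contact force between the fingers and cover_c5 above 0.5 N).
It fails at once if a vial is lifted or moved out of its well (distance of any of vial_1, vial_2, vial_3 from where it was at the start of the episode above 0.02 m).
It fails at once if a bystander is moved more than 2 cm (distance of any of timer, test_cassette, cell_dish, red_roll, dropper from where it was at the start of the episode above 0.02 m).
It also fails if it takes over 58 s, if anything falls off the work surface, if the arm or the gripper's body presses on something with over 40 N, if the wrist force passes 120 N, or if a joint passes its speed limit or range.

ROBOT

A 6-joint arm with a two-finger parallel gripper is mounted at the origin on a cart in front of the work surface, level with it; the furniture and walls round the work are solid. World frame = base frame: x ahead of the robot, y to its left, z up, the work surface at z = 0. Lengths are in m, angles in degrees, forces in N, time in s.
With the tool pointing down it reaches from about 0.275 to 0.775 m from the base axis. Payload 14.6 kg.
Tool frame: the origin (TCP) lies at the very end of the fingers, on their centre line; the grasp point (between the pads) lies 19 mm behind it; z points along the fingers, y is the line along which they close (so a half turn about z gives the same grasp; the last joint's range is limited). The gripper opens to 85 mm and grips with 20 to 120 N. Pads are 22 mm wide; open, the fingers measure 114 mm over their backs; the gripper's body (76 mm by 85 mm) begins 54 mm behind the grasp point. The pads swing forward as they close: fully open they stand 13 mm farther back than shut.
Start: joints at [58.596, 15.075, -2.767, 72.158, 0, 81.102], TCP at [0.201, 0.485, 0.231] pointing down, gripper open.
Joint ranges: [-151.79, 151.79], [-50.71, 97.33], [-67.44, 78.34], [-121.81, 120.89], [-77.56, 73.72], [-180, 180]. Speed limits (degrees/s): [108.29, 108.29, 147.25, 159.86, 180, 180].

INTERFACE

Orientations are given as a 3x3 rotation matrix whose columns are the frame's x, y, z axes.
In Python, from bench import sensors, grab_frame, camera_info, job, cut_out gives the robot as it stands.
- The arm moves only by the shell command python3 -m crank 'ROWS'. ROWS is JSON, a list of rows, each a list of 3 entries, a list of its own where there are three numbers: the shift along the tool's x, y, z in cm, then the turn about the tool's z in rad, then the closure, from 0 (fully open) to 1 (shut). A call has 1 to 5 rows; each row shifts and turns the commanded pose from where the row before left it, along the tool's axes as they then stand; what a row does not reach is not made up. A row lasts 1/8 s, in which the tool goes at most 62.5 mm and 10.7 degrees, less where a joint would pass 70% of its speed; a pose out of reach is approached as far as the arm can. A call with a gripper value outside its range is refused whole. The fingers move at their own pace and stop on an object; the grip force is fixed at half the most. Time passes only in rows, so rows that do not move let the fingers close. It gives the time, the measured TCP pose, the force, the opening and the grip force at its end, in the units of the state.
- sensors.sense(): the state, without advancing time (a new reading comes with each control period).
- grab_frame(name): name is "side" or "top" or "wrist"; returns the picture (420x560x3 uint8, red, green, blue); there is no depth.
- camera_info(name): a dict with "K" (3x3 intrinsics, pixels), "k1" (the pictures are not rectified: a ray, as slopes to the right and down, at radius r is drawn at 1 + k1 r^2 times it, then the intrinsics apply), "T" (4x4, takes a point from camera to world coordinates). Camera axes: x right, y down, z forward; pixel columns grow to the right and rows downward; lengths in m; the calibration is good to about 2 mm. A picture is of the moment at which its call begins: read the wrist's pose just before it. camera_info takes no time and is no camera call; for the wrist camera it gives the pose at the moment of the call.
- job.sign_off(): hands the job in; it is judged then, once.
Trained networks look in the newest picture that a camera, given by its name, has taken for a name from the list of things; names that differ only in an ending like _2 or _b are one class to them, and where a whole thing is asked for, a point or a joint stands for the part that bears it (a point fixed in the world has none). Each returns a list of dicts, best first, with "score" (0 to 1); they miss things now and then, are a little off and sometimes report something else, mostly with a low value. They report only what shows in the picture. A call takes as long as a camera call.
- cut_out(name, camera): "region" (420x560 bool, what is visible of it) and "position" ([column, row] in pixels, amid what is visible of it).
The state is a dict: "time": time; "q": joint angles; "joint_vel": joint speeds; "joint_torque": joint torques, N m; "position": TCP position; "ee_rot": TCP orientation; "contact_force": force on the tool from outside, world axes, zero at the start; "wrist_torque": the same for the moment, N m; "finger_gap": opening from 0.0 (shut) to 1.0 (fully open); "grip_force": force on a finger pad.
Only numpy, scipy, OpenCV 4.12 (cv2) and the standard library are available. Lean on these libraries where they do the work, as an engineer would, in place of code of your own. Each camera call takes 0.05 s, during which the arm holds its last target. There are 200 camera calls.

## Working session

There is one attempt and no reset: what is moved stays moved. The work goes in short steps, Python scripts to look and compute and a shell command to move; the robot and the scene stay as the last step left them, time stands still between calls to the robot, and variables do not carry over. Pictures are saved under pics/ and viewed, at most 10 in all, crops included, and the job is handed in when it is done.

```bash
mkdir -p pics; cat > h.py <<'E'
import numpy as np, cv2
from bench import sensors, grab_frame, camera_info, job, cut_out
def ray(cam,px):
    c=camera_info(cam);K=np.array(c["K"]);T=np.array(c["T"])
    d=[(px[0]-K[0,2])/K[0,0],(px[1]-K[1,2])/K[1,1]];d=np.array(d);u=d.copy()
    for _ in range(20): u=d/(1+c["k1"]*(u@u))
    return T[:3,3],T[:3,:3]@np.array([u[0],u[1],1])
def atz(cam,px,z):
    o,d=ray(cam,px);return o+d*(z-o[2])/d[2]
def proj(cam,P):
    c=camera_info(cam);K=np.array(c["K"]);T=np.array(c["T"])
    p=(np.atleast_2d(P)-T[:3,3])@T[:3,:3];u=p[:,:2]/p[:,2:]
    u=u*(1+c["k1"]*(u**2).sum(1,keepdims=True))
    return u*[K[0,0],K[1,1]]+[K[0,2],K[1,2]]
E
python3 - <<'E'
from h import *
np.set_printoptions(precision=3,suppress=True)
s=sensors.sense();print(s)
a=[]
for c in ["side","top"]:
    im=grab_frame(c);cv2.imwrite(f"pics/{c}0.png",im[:,:,::-1])
    print(c,np.array(camera_info(c)["T"]))
    for n in ["case","cover","flap","flap_edge","cover_edge","timer","test_cassette","cell_dish","red_roll","dropper","vial_1"]:
        for r in cut_out(n,c)[:3]:
            print(n,round(r["score"],2),np.round(r["position"]),atz(c,r["position"],0.02), r["region"].sum())
E
```

```text
{'time': 0.0, 'q': array([58.598, 15.099, -2.803, 72.16 , -0.001, 81.103]), 'joint_vel': array([ 0.107, -0.039, -0.005,  0.013, -0.031,  0.067]), 'joint_torque': array([ -0.003, -63.763,  38.457,   0.014,  -0.   ,   0.   ]), 'position': array([0.201, 0.485, 0.231]), 'ee_rot': array([[-0.924,  0.383, -0.001],
       [ 0.383,  0.924, -0.001],
       [ 0.   , -0.001, -1.   ]]), 'contact_force': array([ 0.158, -0.106, -0.052]), 'wrist_torque': array([-0.003,  0.021,  0.009]), 'grip_force': 0.0, 'finger_gap': 0.9970436427434969}
side [[-0.973 -0.091  0.211  0.158]
 [-0.23   0.394 -0.89   1.409]
 [-0.002 -0.915 -0.404  0.774]
 [ 0.     0.     0.     1.   ]]
case 0.66 [288. 203.] [ 0.526 -0.241  0.02 ] 724
case 0.58 [267. 216.] [ 0.57  -0.121  0.02 ] 3867
cover 0.66 [251. 212.] [ 0.63  -0.136  0.02 ] 1591
flap 0.59 [286. 205.] [ 0.527 -0.224  0.02 ] 695
flap_edge 0.57 [287. 203.] [ 0.53  -0.246  0.02 ] 727
flap_edge 0.46 [251. 210.] [ 0.634 -0.152  0.02 ] 1561
cover_edge 0.71 [251. 210.] [ 0.637 -0.157  0.02 ] 1551
timer 0.72 [309. 202.] [ 0.454 -0.267  0.02 ] 143
timer 0.54 [267. 217.] [ 0
[... 387 characters left out ...]
 [ 0.     0.     0.     1.   ]]
case 0.98 [224. 199.] [0.554 0.063 0.02 ] 4778
cover 0.92 [207. 189.] [0.584 0.116 0.02 ] 1884
flap 0.67 [258. 219.] [ 0.498 -0.038  0.02 ] 388
flap_edge 0.62 [255. 218.] [ 0.501 -0.03   0.02 ] 376
flap_edge 0.44 [226. 201.] [0.549 0.058 0.02 ] 4704
cover_edge 0.84 [205. 187.] [0.589 0.122 0.02 ] 1988
cover_edge 0.68 [259. 220.] [ 0.495 -0.041  0.02 ] 396
timer 0.91 [334. 240.] [ 0.445 -0.263  0.02 ] 394
timer 0.5 [255. 217.] [ 0.504 -0.029  0.02 ] 320
test_cassette 0.68 [366. 216.] [ 0.518 -0.358  0.02 ] 579
cell_dish 0.59 [390. 242.] [ 0.442 -0.43   0.02 ] 384
cell_dish 0.24 [147. 189.] [0.579 0.295 0.02 ] 101
dropper 0.56 [146. 190.] [0.575 0.297 0.02 ] 101
```

View pics/side0.png

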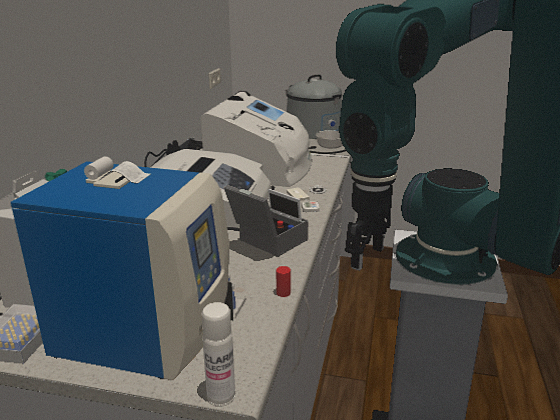

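View pics/top0.png

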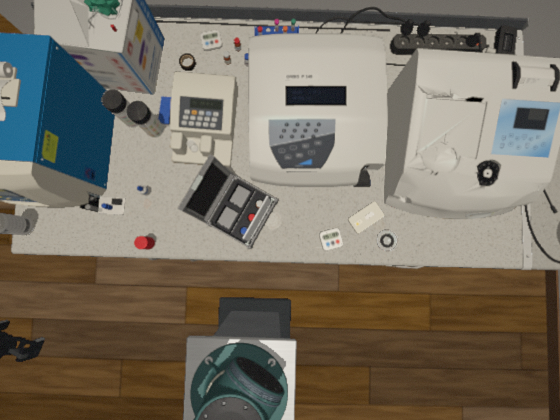

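The case is open at about top (230,200), with the cover to its left and the flap to its right. The red roll is at (144,242). I'll zoom in to fit its pose.

```bash
python3 - <<'E'
import cv2,numpy as np
a=cv2.imread("pics/top0.png")[145:260,165:295];b=cv2.imread("pics/side0.png")[170:265,215:325]
a=cv2.resize(a,None,fx=4.6,fy=4.6,interpolation=cv2.INTER_CUBIC);b=cv2.resize(b,None,fx=7,fy=6,interpolation=cv2.INTER_CUBIC)
cv2.imwrite("pics/t1.png",a)
b=cv2.imread("pics/side0.png")[170:265,215:325];b=cv2.resize(b,None,fx=6,fy=6,interpolation=cv2.INTER_CUBIC);cv2.imwrite("pics/s1.png",b)
E
```

```text
(no output)
```

View pics/t1.png

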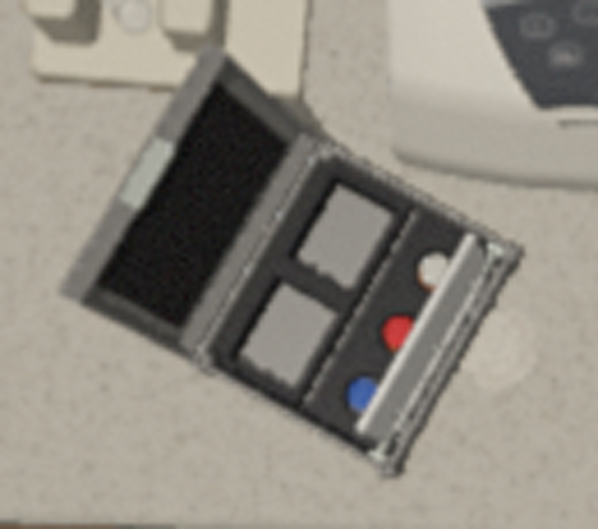

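View pics/s1.png

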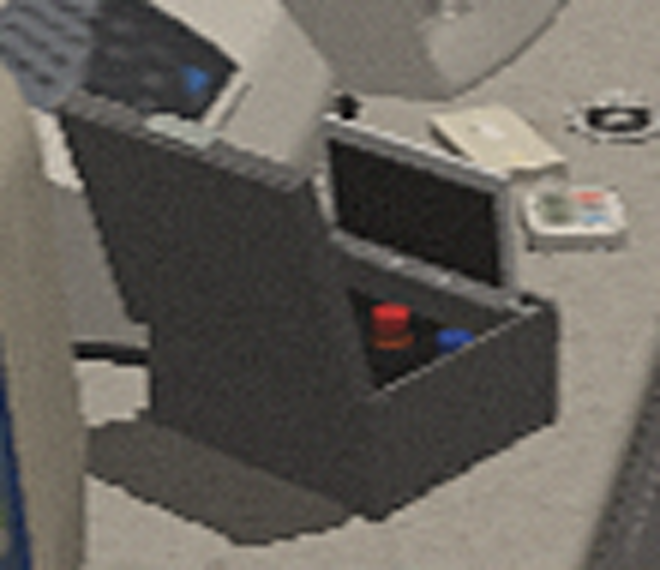

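```bash
cat > fit.py <<'E'
from h import *
from scipy.optimize import least_squares
def fl(a,u,y,n=.0015): return [-.058+u*np.cos(a)-n*np.sin(a),y,.064+u*np.sin(a)+n*np.cos(a)]
def cv(c,u,y,n=.016): return [.07-u*np.cos(c)+n*np.sin(c),y,.07+u*np.sin(c)+n*np.cos(c)]
def world(p,P):
    c,s=np.cos(p[2]),np.sin(p[2]);P=np.atleast_2d(P)
    return P@np.array([[c,s,0],[-s,c,0],[0,0,1]])+[p[0],p[1],0]
E
python3 - <<'E'
from fit import *
np.set_printoptions(precision=3,suppress=True)
T=lambda x,y:(x/4.6+165,y/4.6+145); S=lambda x,y:(x/6+215,y/6+170)
def res(p):
    c,f=p[3],p[4]
    L=[("top",[-.07,.08,.07],T(392,470)),("top",[-.07,-.08,.07],T(520,250)),("top",[.07,.08,.07],T(205,362)),
    ("top",cv(c,.14,.08),T(65,293)),("top",cv(c,.14,-.08),T(205,52)),
    ("top",fl(f,.08,.065,0),T(362,430)),("top",fl(f,.08,-.065,0),T(472,238)),
    ("side",cv(c,.14,-.08),S(60,115)),("side",cv(c,.14,.08,.008),S(292,188)),("side",[.07,.08,0],S(375,520)),("side",[-.07,.08,0],S(555,420)),
    ("side",[-.07,.08,.07],S(555,303)),("side",fl(f,.08,.065,0),S(510,185)),("side",fl(f,.08,-.065,0),S(325,117))]
    r=np.array([proj(k,world(p,P))[0]-q for k,P,q in L])
    return r.ravel()
r=least_squares(res,[.53,.03,1.05,1.95,1.5],loss="soft_l1");p=r.x
print(p);print(res(p).reshape(-1,2))
np.save("p.npy",p)
c,f=p[3],p[4]
for n,P in dict(hingeC=cv(c,0,0,0),edgeC=cv(c,.14,0),hingeF=fl(f,0,0,0),edgeF=fl(f,.08,0),flat=fl(0,.08,0)).items(): print(n,world(p,P)[0])
for n,px,z in [("red",(144,242),.072),("dropper",(142,188),.07)]: print(n,atz("top",px,z))
E
```

```text
[0.515 0.003 1.085 1.905 1.419]
[[-0.06   1.492]
 [ 0.319 -0.018]
 [-2.542  0.288]
 [-1.814 -0.284]
 [ 0.358 -2.493]
 [-0.334  0.453]
 [ 0.377 -0.635]
 [-1.672 -1.279]
 [ 1.597 -0.639]
 [ 0.926 -0.016]
 [ 0.222 -0.138]
 [ 0.639 -0.581]
 [-0.217 -1.387]
 [-0.998 -0.748]]
hingeC [0.547 0.065 0.07 ]
edgeC [0.576 0.119 0.197]
hingeF [ 0.487 -0.048  0.064]
edgeF [ 0.492 -0.039  0.143]
flat [0.525 0.022 0.066]
red [0.42  0.276 0.072]
dropper [0.573 0.292 0.07 ]
```

Residuals are 2.5 px or less and the fitted heights and sizes look plausible. With tool y aligned to case x, the tool axes become (case y, case x, down).

```bash
cat > st.py <<'E'
from fit import *
np.set_printoptions(precision=4,suppress=True)
p=np.load("p.npy");s=sensors.sense();R=s["ee_rot"];c,k=np.cos(p[2]),np.sin(p[2])
d=s["position"]-[p[0],p[1],0]
print("t",round(s["time"],2),"case xyz mm",np.round(1000*np.array([c*d[0]+k*d[1],-k*d[0]+c*d[1],d[2]]),1),"yaw err",round(float(np.arctan2(R[1,1],R[0,1])-p[2]),4),"F(case)",np.round([c*s["contact_force"][0]+k*s["contact_force"][1],-k*s["contact_force"][0]+c*s["contact_force"][1],s["contact_force"][2]],1))
E
python3 -m crank '[[[0,0,-4],0.09,1],[[-5,-3.8,0],0,1],[[-5,-3.8,0],0,1],[[-5,-3.8,0],0,1],[[-5,-3.8,0],0,1]]' ; python3 -m crank '[[[-5,-3.8,0],0,1],[[-5,-3.8,0],0,1],[[-5,-3.8,0],0,1],[[-5,-3.8,0],0,1],[[0,0,0],0,1]]'; python3 st.py
```

```text
time: 1.82
position: [0.3074, 0.2569, 0.2714]
ee_rot: [[-0.886, 0.464, 0.001], [0.464, 0.886, 0.0], [-0.0, 0.001, -1.0]]
contact_force: [1.2, 0.5, 0.2]
finger_gap: -0.002
grip_force: 0.0
time: 2.45
position: [0.4144, 0.0288, 0.271]
ee_rot: [[-0.883, 0.47, -0.0], [0.47, 0.883, -0.0], [-0.0, -0.0, -1.0]]
contact_force: [1.0, -0.4, 0.5]
finger_gap: -0.002
grip_force: 0.0
t 2.45 case xyz mm [-23.9 100.6 271. ] yaw err -0.003 F(case) [ 0.1 -1.   0.5]
```

```bash
python3 -m crank '[[[-5,-4.3,0],0,1],[[-5,-4.3,0],0,1],[[0,0,0],0,1],[[0,0,0],0,1]]' >/dev/null; python3 st.py; python3 - <<'E'
from fit import *
p=np.load("p.npy");c,f=p[3],p[4]
im=grab_frame("wrist").copy()
P=[[-.07,.08,.07],[-.07,-.08,.07],[.07,.08,.07],[.07,-.08,.07],fl(f,.08,.065),fl(f,.08,-.065),cv(c,.14,.08),cv(c,.14,-.08)]
for q in proj("wrist",world(p,P)): cv2.circle(im,tuple(int(v) for v in np.clip(q,-999,9999)),4,(255,0,255),1)
cv2.imwrite("pics/w1.png",im[:,:,::-1])
E
```

```text
t 2.95 case xyz mm [-102.1    9.1  271.2] yaw err 0.0032 F(case) [0.5 0.5 0.5]
```

View pics/w1.png

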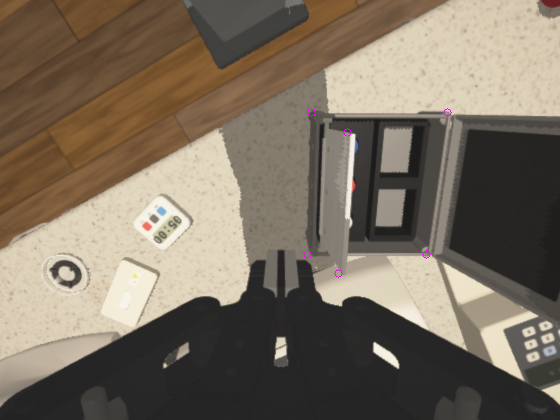

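The fitted points match the rim, and the flap edge sits about 8 mm further +x than predicted. The fingertips at (282,255) are clear on the outer side, so I'll descend and push.

```bash
python3 -m crank '[[[-0.4,0,-0],0,1],[[0,0,5],0,1],[[0,0,5],0,1],[[0,0,5],0,1],[[0,0,0],0,1]]' >/dev/null; python3 st.py;  python3 -m crank '[[[0,1,0],0,1],[[0,1,0],0,1],[[0,1,0],0,1],[[0,1,0],0,1],[[0,0,0],0,1]]' >/dev/null; python3 st.py
```

```text
t 3.62 case xyz mm [-102.3    6.6  119.5] yaw err 0.0042 F(case) [-0.1  0.1  0.2]
t 4.25 case xyz mm [-62.    4.5 121.4] yaw err 0.0041 F(case) [-0.3 -0.   0.7]
```

```bash
python3 -m crank '[[[0,0.7,0.1],0,1],[[0,0.7,0.2],0,1],[[0,0.7,0.3],0,1],[[0,0,0],0,1]]' | grep force; python3 st.py;  python3 -m crank '[[[0,0.7,0.4],0,1],[[0,0.7,0.6],0,1],[[0,0.7,0.8],0,1],[[0,0,0],0,1]]' |grep force; python3 st.py; python3 - <<'E'
from h import *
cv2.imwrite("pics/w2.png",np.hstack([cv2.resize(grab_frame("side")[170:265,215:325],(440,380)),cv2.resize(grab_frame("wrist")[80:300,220:480],(360,380))])[:,:,::-1])
E
```

```text
contact_force: [0.6, -0.4, -0.1]
grip_force: 0.0
t 4.75 case xyz mm [-41.2   4.7 114.9] yaw err 0.0036 F(case) [-0.1 -0.7 -0.1]
contact_force: [-0.0, 0.1, -0.0]
grip_force: 0.0
t 5.25 case xyz mm [-20.3   5.1  96.4] yaw err 0.0037 F(case) [ 0.1  0.1 -0. ]
```

View pics/w2.png

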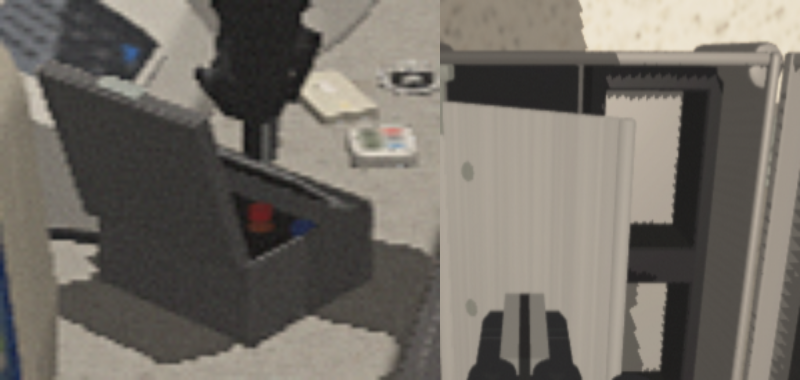

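The flap is folding under the fingertips, which rest on its outer face, so I'll continue along the arc.

```bash
python3 -m crank '[[[0,0.5,0.7],0,1],[[0,0.5,0.7],0,1],[[0,0.5,0.8],0,1],[[0,0.3,0.6],0,1],[[0,0,0],0,1]]' | grep contact; python3 st.py;  python3 -m crank '[[[0,0,0.2],0,1],[[0,0,0.2],0,1],[[0,0,0],0,1]]' |grep contact; python3 st.py
```

```text
contact_force: [-0.7, 0.0, -0.2]
t 5.97 case xyz mm [-2.4  5.  68.7] yaw err 0.0035 F(case) [-0.3  0.7 -0.2]
contact_force: [0.1, 1.5, 2.2]
t 6.35 case xyz mm [-2.6  4.5 65.5] yaw err 0.0029 F(case) [1.4 0.6 2.2]
```

```bash
for i in 1; do python3 -m crank '[[[0,0.8,-0.1],0,1],[[0,0,0.2],0,1],[[0,0,0.2],0,1],[[0,0,0],0,1],[[0,0,0],0,1]]' |grep contact; python3 st.py; done
```

```text
contact_force: [-9.8, 4.9, 44.4]
t 6.97 case xyz mm [ 6.2  4.1 64.6] yaw err 0.0036 F(case) [-0.2 11.  44.4]
```

That is a firm stop at 65 mm, so the flap is flat. I'll raise the tool and look at it and the cover.

```bash
python3 -m crank '[[[0,0,-1],0,1],[[0,0,-5],0,1],[[0,0,-5],0,1],[[0,0,-5],0,1],[[0,0,-5],0,1]]' |grep contact;python3 -m crank '[[[0,0,0],0,1],[[0,0,0],0,1]]' |grep contact; python3 st.py; python3 - <<'E'
from fit import *
p=np.load("p.npy");c,f=p[3],p[4]
im=grab_frame("wrist").copy()
P=[[-.07,.08,.07],[-.07,-.08,.07],[.07,.08,.07],[.07,-.08,.07],fl(0,.08,.065),fl(0,.08,-.065),cv(c,.14,.08),cv(c,.14,-.08)]
for q in proj("wrist",world(p,P)): cv2.circle(im,tuple(int(v) for v in np.clip(q,-999,9999)),4,(255,0,255),1)
cv2.imwrite("pics/w3.png",im[:,:,::-1])
E
```

```text
contact_force: [1.6, -1.5, 0.5]
contact_force: [0.0, 0.1, -0.7]
t 7.85 case xyz mm [  5.3   4.8 271.7] yaw err 0.0032 F(case) [ 0.1  0.  -0.7]
```

View pics/w3.png

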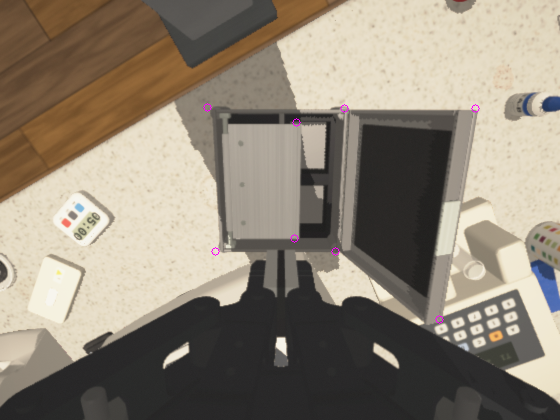

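The flap is flat and the cover edge at (475,110)–(437,320) agrees with the fit. I'll go over the cover and descend outside it.

```bash
python3 -m crank '[[[0.3,5.7,0],0,1],[[0.3,5.7,0],0,1],[[0,5.7,0],0,1],[[0,0,0],0,1],[[0,0,0],0,1]]' |grep contact; python3 st.py;python3 -m crank '[[[0,0,5],0,1],[[0,0,4.8],0,1],[[0,0,0],0,1],[[0,0,0],0,1]]' |grep contact; python3 st.py; python3 - <<'E'
from h import *
cv2.imwrite("pics/w4.png",np.hstack([cv2.resize(grab_frame("side")[150:265,205:325],(396,380)),cv2.resize(grab_frame("top")[120:260,145:285],(380,380))])[:,:,::-1])
E
```

```text
contact_force: [-0.4, 0.9, 0.1]
t 8.53 case xyz mm [175.8  11.5 271.1] yaw err 0.0034 F(case) [0.6 0.7 0.1]
contact_force: [0.4, -0.0, 0.5]
t 9.03 case xyz mm [176.   10.5 176.3] yaw err 0.0021 F(case) [ 0.2 -0.4  0.5]
```

View pics/w4.png

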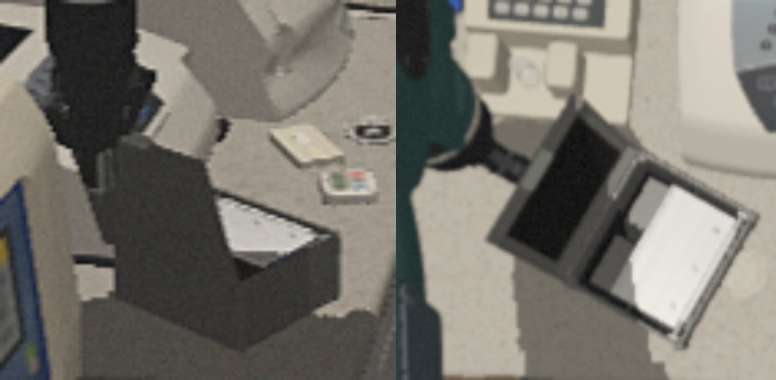

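```bash
python3 -m crank '[[[0,-1.5,0.4],0,1],[[0,-1.5,0.4],0,1],[[0,-1.5,0],0,1],[[0,-1.5,0],0,1],[[0,-1.5,0],0,1]]' |grep contact; python3 st.py;python3 -m crank '[[[0,-1.3,0],0,1],[[0,-1.3,0],0,1],[[0,-1.3,0],0,1],[[0,-1.3,0],0,1],[[0,0,0],0,1]]' |grep contact; python3 st.py
```

```text
contact_force: [-12.2, 16.0, 63.7]
t 9.75 case xyz mm [102.5  10.2 170.9] yaw err 0.0039 F(case) [ 8.5 18.3 63.7]
contact_force: [-0.8, -0.5, 0.1]
t 10.38 case xyz mm [ 48.2  11.  166.1] yaw err 0.0018 F(case) [-0.8  0.4  0.1]
```

A force spike of 64 N appeared while pushing through upright, so I'll look before continuing.

```bash
python3 - <<'E'
from h import *
cv2.imwrite("pics/w5.png",np.hstack([cv2.resize(grab_frame("side")[150:265,205:325],(396,380)),cv2.resize(grab_frame("wrist"),(400,380))])[:,:,::-1])
E
```

```text
(no output)
```

View pics/w5.png

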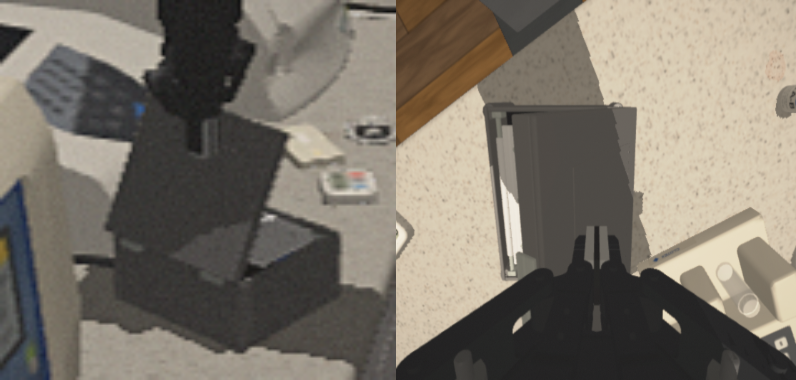

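The fingers are on the outer face and the cover is past upright. I'll continue the arc down.

```bash
python3 -m crank '[[[0,-1.5,0.3],0,1],[[0,-1.5,0.6],0,1],[[0,-1,0.9],0,1],[[0,-1,1.0],0,1],[[0,0,0],0,1]]' |grep contact; python3 st.py;python3 -m crank '[[[0,-0.8,1.2],0,1],[[0,-0.7,1.2],0,1],[[0,-0.7,1.2],0,1],[[0,-0.5,0.8],0,1],[[0,0,0],0,1]]' |grep contact; python3 st.py
```

```text
contact_force: [0.4, 0.6, 0.0]
t 11.1 case xyz mm [ -1.6  11.1 137.4] yaw err 0.002 F(case) [ 0.7 -0.1  0. ]
contact_force: [1.0, 0.9, -0.5]
t 11.72 case xyz mm [-28.2  11.   93.6] yaw err 0.0025 F(case) [ 1.3 -0.4 -0.5]
```

```bash
python3 -m crank '[[[0,-0.8,0.4],0,1],[[0,-0.4,0.3],0,1],[[0,0,0.2],0,1],[[0,0,0],0,1]]' |grep contact; python3 st.py;python3 -m crank '[[[0,0,0.15],0,1],[[0,0,0],0,1],[[0,0,0],0,1]]' |grep contact; python3 st.py
```

```text
contact_force: [-5.6, -2.9, 10.7]
t 12.22 case xyz mm [-40.2  10.5  85.8] yaw err 0.0026 F(case) [-5.2  3.5 10.7]
contact_force: [-12.0, -2.3, 35.1]
t 12.6 case xyz mm [-40.2  10.3  85.4] yaw err 0.0027 F(case) [-7.7  9.5 35.1]
```

The cover has reached its stop at 85.4–86 mm, which is shut. I'll retreat and check.

```bash
python3 -m crank '[[[0,0,-1],0,1],[[0,0,-4],0,1],[[0,0,-5],0,1],[[0,0,-5],0,1],[[0,0,0],0,1]]' |grep contact; python3 st.py; python3 - <<'E'
from h import *
cv2.imwrite("pics/w6.png",np.hstack([cv2.resize(grab_frame("side")[150:310,205:365],(400,400)),cv2.resize(grab_frame("top")[100:300,120:420],(400,400))])[:,:,::-1])
E
```

```text
contact_force: [0.2, -0.6, -0.2]
t 13.22 case xyz mm [-39.3   9.1 237. ] yaw err 0.0031 F(case) [-0.5 -0.5 -0.2]
```

View pics/w6.png

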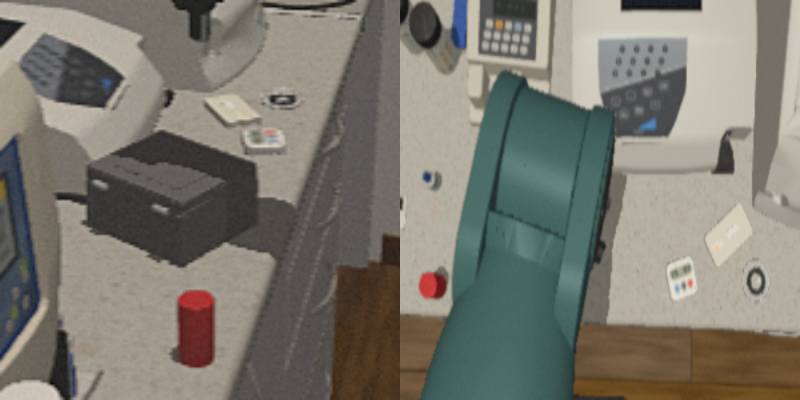

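The side view shows the case shut and level, the bystanders in place and the arm clear.

```bash
python3 -c "
from bench import job;print(job.sign_off())"
```

```text
the job is handed in; nothing more can be done
None
```

I folded the flap flat and then swung the cover shut over it using only fingertip pushes. The final pictures show the case closed and the bystanders they show in place. The job is handed in at about 13 s, but sign-off gave no verdict, and one brief 64 N force reading appeared while pushing the cover past upright.

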